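# Draw the index pin, park it in its rest and turn the drilling jig over

## Robot

A 6-joint arm with a two-finger parallel gripper is mounted at the origin on a cart in front of the work surface, level with it; the furniture and walls round the work are solid. World frame = base frame: x ahead of the robot, y to its left, z up, the work surface at z = 0. Lengths are in m, angles in degrees, forces in N, time in s.
With the tool pointing down it reaches from about 0.4 to 0.825 m from the base axis. Payload 7 kg.
Tool frame: the origin (TCP) lies between the finger pads, 19 mm behind the fingertips; this is the grasp point; z points along the fingers, y is the line along which they close (so a half turn about z gives the same grasp; the last joint's range is limited). The gripper opens to 88 mm and grips with 3 to 60 N. Pads are 19 mm wide; open, the fingers measure 130 mm over their backs; the gripper's body (78 mm by 193 mm) begins 47 mm behind the grasp point.
Start: joints at [91.392, 20.546, 0.682, 0, -70.136, -16.507], TCP at [0.176, 0.652, 0.245] pointing down, gripper open.
Joint ranges: [-176.03, 176.03], [-82.01, 121.73], [-58.28, 71.71], [-173.87, 95.51], [-174.79, -0.11], [-173.66, 173.66]. Speed limits (degrees/s): [136.94, 136.94, 172.46, 180, 180, 180].

## Interface

Orientations are given as [roll, pitch, yaw] about the fixed x, y, z axes, in that order (R = Rz(yaw) Ry(pitch) Rx(roll)).
In Python, from plant import ctrl, cams gives the robot as it stands (ctrl), with the cameras (cams).
- The arm moves only by the tool hand_motion, called after ">>>" in YAML: its name, and indented under it one key for each argument. Schema: {"type":"object","properties":{"plan":{"type":"array","items":{"type":"array","items":{"type":"array","items":{"type":"number"},"minItems":5,"maxItems":5},"minItems":1,"maxItems":8},"minItems":1,"maxItems":1},"only":{"type":"string"},"quiet":{"type":"boolean"},"lines":{"type":"string"}},"required":["plan"],"additionalProperties":false}. plan is a list that holds a single list of rows (three levels of brackets), with 1 to 8 rows, each of 5 numbers: dx, dy, dz in normalised numbers (1 is 100 cm), then a turn about the tool's z in parts of the range, where 1.0 means 90 degrees, then the finger opening in m; each row is the pose to reach, as a shift and turn from the pose commanded when the call began, along the tool's axes at that moment; what a row does not reach only later rows make up. A row lasts 1/8 s, in which the tool goes at most 0.0625 m and 10.7 degrees, less where a joint would pass 70% of its speed; a pose out of reach is approached as far as the arm can. The fingers move at their own pace and stop on an object; the grip force is fixed at half the most. Time passes only in rows, so rows that do not move let the fingers close. The tool returns the time, the measured TCP pose, the force, the opening and the grip force at its end. only (a regular expression) keeps the lines of the reply that match it, lines (a string "A,B") keeps lines A to B, and quiet returns only ok. No shift or turn number may pass 1 either way. Input that does not fit is refused with a message, and nothing moves.
- ctrl.get_obs(): the state, without advancing time (a new reading comes with each control period).
- cams.snapshot(name): name is "scene" or "top" or "wrist"; returns a dict with "frame" (384x512x3 uint8, red, green, blue), "z_map" (384x512 float32, m along the optical axis (not along the pixel's ray), 0 where there is no reading), "fovy" (degrees; the focal length in pixels is half the picture's height over the tangent of half this angle, whatever the lens; pixels are square), "cx", "cy" (the principal point, pixels), "R" (3x3) and "t" (3): a world point X has camera coordinates R X + t; the wrist camera has in their place "T_tool_cam" (4x4, takes a point from camera to tool coordinates, whose origin is the TCP and whose axes are the flange's). Camera axes: x right, y down, z forward; pixel columns grow to the right and rows downward; lengths in m; the calibration is good to about 2 mm. A picture is of the moment at which its call begins: read the wrist's pose just before it.
- ctrl.close_job(): hands the job in; it is judged then, once.
The state is a dict: "clock": time; "joint_pos": joint angles; "qvel": joint speeds; "tau": joint torques, N m; "tool_pos": TCP position; "orientation": TCP orientation; "force": force on the tool from outside, world axes, zero at the start; "moment": the same for the moment, N m; "opening": finger opening in m; "gripper_force": force on a finger pad.
Only numpy, scipy, OpenCV 4.12 (cv2) and the standard library are available. Lean on these libraries where they do the work, as an engineer would, in place of code of your own. Each camera call takes 0.05 s, during which the arm holds its last target. There are 200 camera calls.

## Task

The headstock cap lies clamped on top of its steel drill plate in the turnover jig and must go under it for drilling. Draw the index pin right out of the jig's cheek and lay it in the notches of the grey pin rest with its knob in the boxed end, and turn the frame by its bar handle half a turn, right over to its other stop, so that the drill plate comes up on top; ease the frame over without letting it drop or slam. Leave the other things on the bench where they are.

Things in the scene. Friction and masses are not known exactly. Their poses are not given: they have to be found in the camera images.
- turnover_jig: Fixed drilling jig. Origin: bench under the middle of its grey base plate, 110 x 232 mm (x, y), which stands on 10 mm feet; z up. Two steel cheeks, 96 mm in x, stand at own y = +-91 to +-105 mm, 120 mm above the bench. Between them a frame turns about an axis along own y at x = 0, z = 100 mm. Index bush on the outside of the right-hand (-y) cheek, to y = -113 mm
- bore_mouth (a point): Centre of the index bore's mouth on the bush's outer face (own x = -28, y = -113, z = 100 mm of the jig). The bore, 14 mm across, runs along own y through bush, cheek and the frame's end block: the frame cannot turn until the pin is out
- turn_frame (a joint): Frame angle, rad: 0 = as found, handle toward the jig's -x, wooden cap on top; grows as the handle goes up and over; 3.14 = other stop, handle toward +x, drill plate on top. Frame 90 x 176 x 26 mm (x, y, z), screws 10 mm above it. It rests at either stop by its handle's weight, turns with about 1.5 N at the handle, and falls by itself well past upright
- handle_bar (a point): Middle of the bar handle's round black grip: 14 mm thick, 58 mm long between two posts, parallel to the turning axis and 88 mm from it; 36 mm free between grip and frame. The grip revolves freely on its bar, so it can be held tight while the tool points down all the way over. Hold it near the fingertips, which then clear the rising frame
- index_pin: Loose pin, 0.1 kg, level in the bore. Origin on its axis at the shoulder face; own +x to the tip. Shank 12 mm thick, x = 0 to 56 mm; shoulder 18 mm, x = -4 to 0; neck 10 mm; black eight-sided knob, 22 mm across flats, x = -36 to -14. Up to 5 mm of shank shows outside the bush. A straight pull along own -x frees it. It may be laid on the bench, where it does not roll away
- pin_knob (a point): Middle of the pin's knob, on the axis, 25 mm from the shoulder face
- pin_tip (a point): End of the pin's shank, on the axis, 56 mm from the shoulder face
- pin_rest: Fixed grey pin rest; base x = -46 to 62 mm, 46 mm wide in y, 8 mm thick; origin on the bench, z up. The parked pin lies level along own x, axis 56 mm above the bench, shoulder face at x = 0, knob toward -x. Two ears, 5 mm thick, 40 mm wide, at x = 5 to 10 and 46 to 51 mm, have upward-open notches 14 mm wide with flared lips up to 67 mm high; 36 mm free between the ears
- rest_knob (a point): Where the middle of the pin's knob belongs when parked, in the rest's boxed end: side walls 32 mm apart inside, x = -46 to -6 mm, end wall with inner face at x = -42 mm, all 80 mm high, floor 43 mm above the bench, open above. No room in the box for fingers beside the knob: the pin goes in held by its shank, between the ears
- rest_tip (a point): Where the end of the pin's shank belongs when it is parked
- hose_front (a point): Fixed point at the left edge of two orange air hoses, up to 17 mm high, that lie across the bench; near the robot. Both hoses lie within 90 mm to the right (-y side) of the straight line from here to hose_back; on either side of that strip the bench is clear of hoses
- hose_back (a point): The same left edge of the hoses, farther from the robot
- glue_bottle: Bystander, leave alone: white glue bottle with a red nozzle, 55 mm across, 180 mm tall, standing. Origin: centre of its underside
- parts_jar: Bystander, leave alone: glass screw jar with a metal lid, 70 mm across, 114 mm tall, standing. Origin: centre of its underside
- green_tape: Bystander, leave alone: roll of green tape lying flat, 88 mm across, 32 mm high. Origin: centre of its underside
- sanding_block: Bystander, leave alone: cork sanding block, 56 x 101 mm (x, y), 28 mm high. Origin: centre of its underside
- rubber_wedge: Bystander, leave alone: black rubber wedge, 50 x 110 mm (x, y), 38 mm high. Origin: centre of its underside
- calliper: Bystander, leave alone: digital calliper lying flat, 62 x 190 mm (x, y), 15 mm high. Origin: centre of its underside
- hex_key: Bystander, leave alone: black L-shaped truss-rod key lying flat, 33 x 95 mm (x, y), 5 mm thick. Origin: centre of its underside

How it is judged (in metres and radians):
At the end, for the whole second after the job is handed in: The pin lies at rest in the pin rest, middle of its knob and end of its shank each within 10 mm of their places; the frame is turned over to its other stop (joint above 3.08 rad) (distance between pin_knob and rest_knob below 0.01 m and distance between pin_tip and rest_tip below 0.01 m and value of joint turn_frame above 3.08 rad and linear speed of index_pin below 0.02 m/s); the robot touches nothing.
It fails at once if the frame drops or slams over (turns faster than 4 rad/s) (velocity of joint turn_frame above 4 rad/s or velocity of joint turn_frame below -4 rad/s).
It fails at once if a bystander is shifted by more than 25 mm (distance of any of glue_bottle, parts_jar, green_tape, sanding_block, rubber_wedge, calliper, hex_key from where it was at the start of the episode above 0.025 m).
It also fails if it takes over 64 s, if anything falls off the work surface, if the arm or the gripper's body presses on something with over 40 N, if the wrist force passes 120 N, or if a joint passes its speed limit or range.

## Working session

There is one attempt and no reset: what is moved stays moved. The work goes in short steps, Python scripts to look and compute and a tool call to move; the robot and the scene stay as the last step left them, time stands still between calls to the robot, and variables do not carry over. Pictures are saved under pics/ and viewed, at most 10 in all, crops included, and the job is handed in when it is done.

```bash
ls; mkdir -p pics; cat > h.py <<'E'
import numpy as np, cv2, pickle
from plant import ctrl, cams
from scipy.spatial.transform import Rotation as Ro
def K(s):
    f=s["frame"].shape[0]/2/np.tan(np.radians(s["fovy"])/2); return f,s["cx"],s["cy"]
def snap(name,fn):
    o=ctrl.get_obs(); s=dict(cams.snapshot(name))
    if "T_tool_cam" in s:
        T=np.eye(4); T[:3,:3]=Ro.from_euler('xyz',o["orientation"],degrees=True).as_matrix(); T[:3,3]=o["tool_pos"]
        M=np.linalg.inv(T@np.array(s["T_tool_cam"])); s["R"],s["t"]=M[:3,:3],M[:3,3]
    pickle.dump(s,open(f"pics/{fn}.pkl","wb")); return s
def load(fn): return pickle.load(open(f"pics/{fn}.pkl","rb"))
def ray(s,u,v):
    f,cx,cy=K(s); R,t=np.array(s["R"]),np.array(s["t"]); d=R.T@np.array([(u-cx)/f,(v-cy)/f,1]); return -R.T@t,d
def dep(s,u,v):
    c,d=ray(s,u,v); return c+d*s["z_map"][int(round(v)),int(round(u))]
def atz(s,u,v,z):
    c,d=ray(s,u,v); return c+d*(z-c[2])/d[2]
def tri(*obs):
    A=np.zeros((3,3));b=np.zeros(3)
    for s,u,v in obs:
        c,d=ray(s,u,v); d=d/np.linalg.norm(d); P=np.eye(3)-np.outer(d,d); A+=P;b+=P@c
    return np.linalg.solve(A,b)
def proj(s,X):
    f,cx,cy=K(s); p=np.array(s["R"])@X+np.array(s["t"]); return f*p[0]/p[2]+cx,f*p[1]/p[2]+cy
def crop(s,fn,u0,v0,u1,v1,k):
    cv2.imwrite(f"pics/{fn}.png",cv2.resize(s["frame"][v0:v1,u0:u1,::-1],None,fx=k,fy=k,interpolation=cv2.INTER_CUBIC))
E
python3 - <<'E'
from h import *
np.set_printoptions(precision=4,suppress=True)
print({k:v for k,v in ctrl.get_obs().items()})
a=snap("scene","scene0");b=snap("top","top0")
for s in(a,b): print(s["fovy"],-np.array(s["R"]).T@s["t"])
im=np.hstack([a["frame"],b["frame"]])
cv2.imwrite("pics/a.png",cv2.resize(a["frame"][:,:,::-1],(800,600)))
cv2.imwrite("pics/b.png",cv2.resize(b["frame"][:,:,::-1],(800,600)))
E
```

```text
pics
plant.py
{'clock': 0.0, 'joint_pos': array([ 91.3923,  20.5912,   0.6324,  -0.0201, -70.1358, -16.5062]), 'qvel': array([ 0.0111, -0.189 ,  0.0169,  0.0021, -0.006 , -0.0699]), 'tau': array([  0.0004, -58.271 ,  29.3078,   6.9981,   0.0071,  -0.0001]), 'tool_pos': array([0.1759, 0.6512, 0.2444]), 'orientation': array([179.9039,  -0.0087, -15.1208]), 'force': array([-0.4523, -0.3131, -0.0894]), 'moment': array([ 0.0202, -0.005 ,  0.0351]), 'gripper_force': 0.0, 'opening': 0.08783845482868437}
57.43775497192291 [-0.2311 -0.6053  0.6707]
50.16210814489257 [ 0.3218 -0.002   1.1081]
```

View pics/a.png

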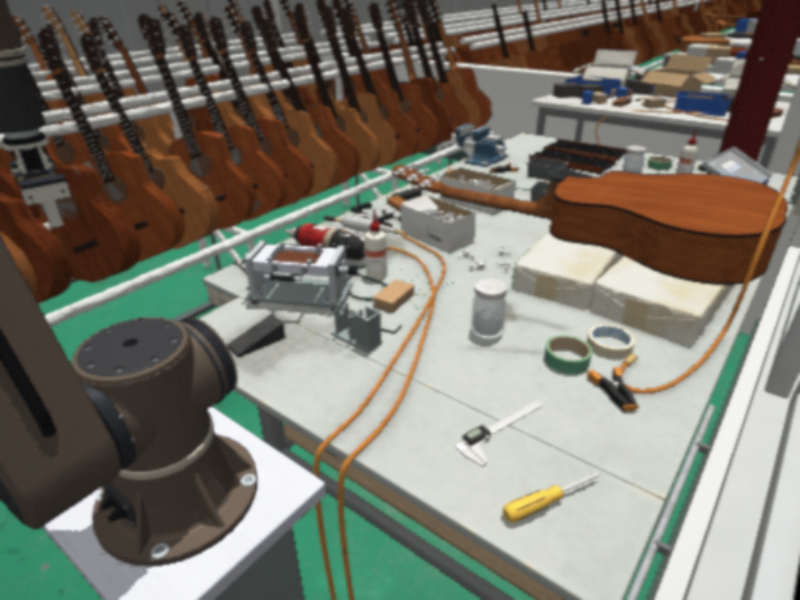

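View pics/b.png

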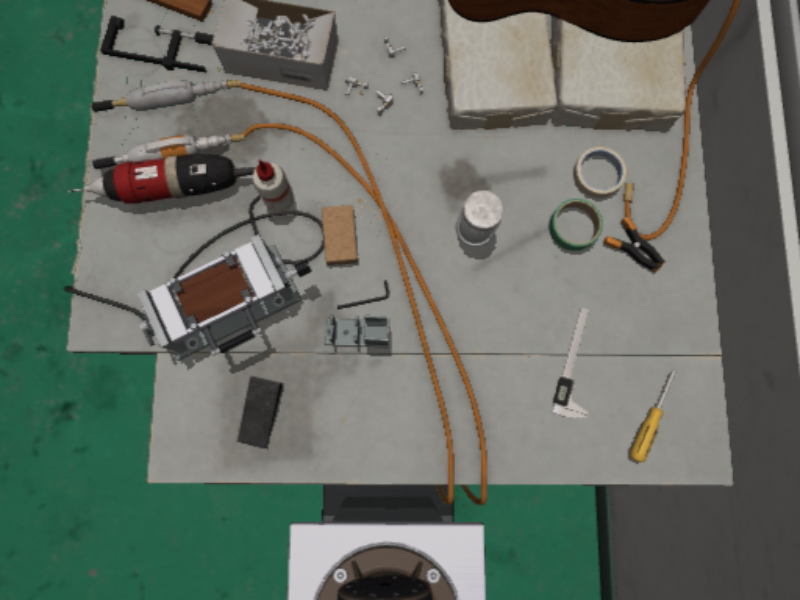

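The scene view shows the jig at (300,275), pin rest at (358,328) and the hoses to its right. In the top view, the pin knob is at about (303,269), the handle at (243,348), the rest at (358,332) with its box on the right, the wedge at (260,412), the block at (340,235) and the hex key at (365,297).

```bash
python3 - <<'E'
from h import *
np.set_printoptions(precision=4,suppress=True)
b=load("top0");k=1.5625
for n,u,v,z in [("knob",303,269,.1),("handle",243,348,.1),("cheekR far",262,240,.12),("cheekR near",297,298,.12),("cheekL near",187,355,.12),("cheekL far",145,297,.12),("restbox",376,332,.08),("ears",345,332,.067),("wedge",260,412,.038),("wedge r",283,382,.03),("hexkey",388,283,0),("block",340,235,.028),("block corner",357,263,.028),("bench gap",330,400,0),("hose",400,250,.01),("hose2",445,430,0.01),("bottle",265,168,.18),("jar",485,205,.114)]:
    print(n,atz(b,u/k,v/k,z),dep(b,u/k,v/k))
a=load("scene0")
crop(b,"c",85,140,265,275,4.4)
crop(a,"d",140,140,280,240,5.7)
E
```

```text
knob [0.5525 0.1373 0.1   ] [0.5502 0.136  0.1098]
handle [0.4246 0.227  0.1   ] [ 0.4348  0.2498 -0.0005]
cheekR far [0.5947 0.2012 0.12  ] [0.5981 0.2038 0.1076]
cheekR near [0.5013 0.1423 0.12  ] [0.5187 0.1563 0.0243]
cheekL near [0.4112 0.3075 0.12  ] [0.4202 0.3384 0.0213]
cheekL far [0.5011 0.3789 0.12  ] [0.5009 0.3784 0.1212]
restbox [0.4538 0.019  0.08  ] [0.4591 0.0199 0.0394]
ears [0.4552 0.0699 0.067 ] [0.4623 0.0737 0.0117]
wedge [0.3264 0.2079 0.038 ] [0.3264 0.2106 0.0243]
wedge r [0.3756 0.1737 0.03  ] [ 0.3771  0.1787 -0.0006]
hexkey [0.5513 0.0005 0.    ] [ 0.5514  0.0005 -0.0007]
block [0.6303 0.0849 0.028 ] [0.6299 0.0847 0.0296]
block corner [0.5804 0.0544 0.028 ] [ 0.5874  0.0559 -0.0012]
bench gap [0.3472 0.0976 0.    ] [0.3471 0.0973 0.0033]
hose [ 0.6089 -0.0202  0.01  ] [ 0.6115 -0.0204  0.0001]
hose2 [ 0.2985 -0.097   0.01  ] [ 0.2986 -0.0968  0.0115]
bottle [0.692  0.1896 0.18  ] [0.7034 0.1954 0.1516]
jar [ 0.6585 -0.1564  0.114 ] [ 0.6589 -0.1567  0.1125]
```

View pics/c.png

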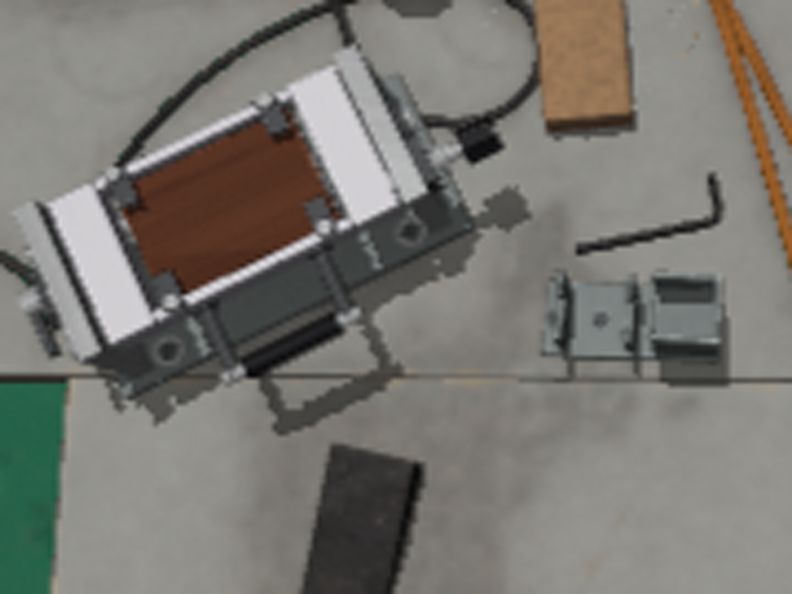

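View pics/d.png

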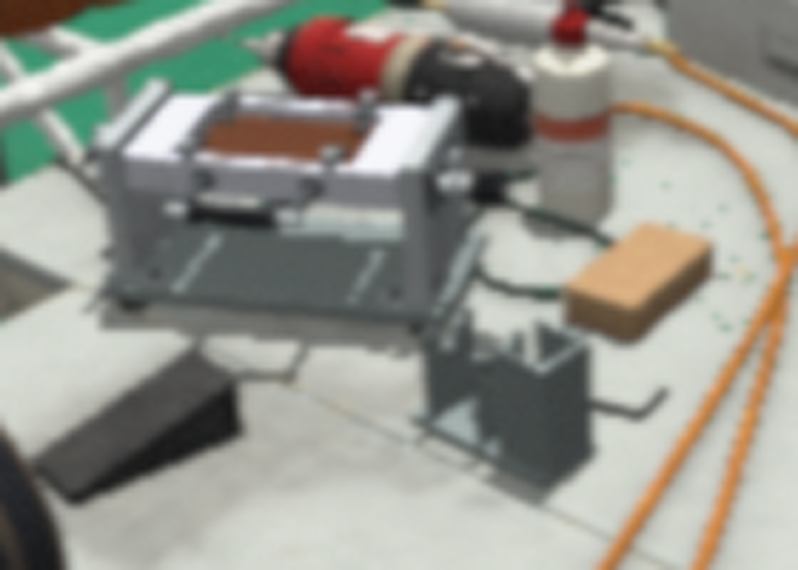

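Top crop: knob (480,143), shoulder (443,155), grip from (247,372) to (340,325), rest box around (690,315), ears at x≈560 and 635. Scene crop: knob (488,188), grip (233,215), rest box rim corners (517,362)/(590,345).

```bash
python3 - <<'E'
from h import *
np.set_printoptions(precision=4,suppress=True)
b=load("top0");a=load("scene0")
T=lambda u,v:(b,85+u/4.4-.4,140+v/4.4-.4)
S=lambda u,v:(a,140+u/5.7-.4,140+v/5.7-.4)
kn=tri(T(480,143),S(490,188));hd=tri(T(294,348),S(235,216));print("knob",kn,"handle",hd)
for n,p in [("Rfar",(350,50)),("Rnear",(425,190)),("Lfar",(18,207)),("Lnear",(92,357))]: print(n,atz(*T(*p),.12))
h1=atz(*T(247,372),.1);h2=atz(*T(342,325),.1);print(h1,h2,np.linalg.norm(h1-h2),np.degrees(np.arctan2(*(h1-h2)[[1,0]])))
for n,p,z in [("boxTR",(722,277),.08),("boxBR",(722,357),.08),("boxTL",(657,278),.08),("boxBL",(657,352),.08),("ear2T",(635,275),.067),("ear2B",(635,352),.067),("ear1T",(565,272),.067),("ear1B",(567,350),.067)]: print(n,atz(*T(*p),z))
o=ctrl.get_obs()
R=Ro.from_euler('xyz',o["orientation"],degrees=True).as_matrix()
print(R, R.T@(kn+[-.03,-.03,.14]-o["tool_pos"]))
E
```

```text
knob [0.5536 0.1365 0.1014] handle [0.436  0.2356 0.1017]
Rfar [0.6014 0.2103 0.12  ]
Rnear [0.5209 0.1648 0.12  ]
Lfar [0.5095 0.3896 0.12  ]
Lnear [0.4265 0.3424 0.12  ]
[0.4208 0.2629 0.1   ] [0.4475 0.2115 0.1   ] 0.05794570335516895 117.39319335875388
boxTR [ 0.4793 -0.001   0.08  ]
boxBR [ 0.4331 -0.0014  0.08  ]
boxTL [0.4784 0.0363 0.08  ]
boxBL [0.4357 0.0357 0.08  ]
ear2T [0.4821 0.0497 0.067 ]
ear2B [0.4371 0.0489 0.067 ]
ear1T [0.4835 0.0904 0.067 ]
ear1B [0.438  0.0882 0.067 ]
[[ 0.9654 -0.2608 -0.0002]
 [-0.2608 -0.9654 -0.0015]
 [ 0.0002  0.0015 -1.    ]] [0.4777 0.4352 0.0039]
```

The manual's scale: turns go in shares of 90 degrees. Converting my numbers, 47.6 degrees / 90 = 0.5289.

>>> hand_motion:
  plan:
    - [[0.045, 0.041, -0.02, 0.1111, 0.05], [0.09, 0.082, -0.04, 0.2222, 0.05], [0.135, 0.123, -0.06, 0.3333, 0.05], [0.18, 0.164, -0.06, 0.4444, 0.05], [0.225, 0.205, -0.06, 0.5289, 0.05], [0.27, 0.246, -0.06, 0.5289, 0.05], [0.315, 0.287, -0.06, 0.5289, 0.05], [0.36, 0.328, -0.06, 0.5289, 0.05]]

```text
clock: 1.1
tool_pos: [0.4385, 0.2392, 0.3054]
orientation: [-180.0, 0.0, -62.7]
force: [0.8, 1.5, 0.6]
opening: 0.0498
gripper_force: 0.0
```

```bash
python3 - <<'E'
from h import *
np.set_printoptions(precision=4,suppress=True)
o=ctrl.get_obs();print(o["tool_pos"],o["orientation"],o["joint_pos"])
s=snap("wrist","w0");print(s["T_tool_cam"],s["fovy"])
for n,X in [("knob",(.5536,.1365,.1014)),("rest",(.458,.045,.06)),("handle",(.436,.2356,.1))]: print(n,proj(s,np.array(X)))
E
```

```text
[0.4385 0.2392 0.3054] [-179.9915    0.0091  -62.6907] [ 51.187    1.6995 -15.2924  -0.0051 -72.9967 -23.8762]
[[ 0.0006 -0.9596 -0.2812  0.0753]
 [ 1.      0.0003  0.0012  0.0003]
 [-0.0011 -0.2812  0.9596 -0.1384]
 [ 0.      0.      0.      1.    ]] 71.1232457019221
knob (np.float64(208.4233145463657), np.float64(47.918663459118676))
rest (np.float64(313.31606265684496), np.float64(22.419801520295294))
handle (np.float64(259.2936024293173), np.float64(168.69204865851506))
```

>>> hand_motion:
  plan:
    - [[0.05, 0, 0, 0, 0.05], [0.1, 0, 0, 0, 0.05], [0.1, 0, 0, 0, 0.05]]

```text
clock: 1.52
tool_pos: [0.4845, 0.1496, 0.3049]
orientation: [179.9, -0.0, -62.9]
force: [-1.0, -0.1, 0.8]
opening: 0.0498
gripper_force: 0.0
```

```bash
python3 - <<'E'
from h import *
a=load("w0");s=snap("wrist","w1")
for n,X in [("knob",(.5536,.1365,.1014)),("rest",(.458,.045,.06)),("handle",(.436,.2356,.1))]: print(n,proj(s,np.array(X)))
A=a["frame"][0:190,150:400,::-1];B=s["frame"][40:230,150:400,::-1]
im=np.vstack([A,B]);cv2.imwrite("pics/e.png",cv2.resize(im,None,fx=1.57,fy=1.57) if 0 else cv2.resize(np.hstack([A,B]),(800,304)))
crop(a,"e1",150,0,400,187,3.2);crop(s,"e2",150,40,400,227,3.2)
E
```

```text
knob (np.float64(211.8283654564309), np.float64(136.97305206075373))
rest (np.float64(308.2890099037581), np.float64(105.87376727003745))
handle (np.float64(259.01825025493486), np.float64(238.92448844488263))
```

View pics/e1.png

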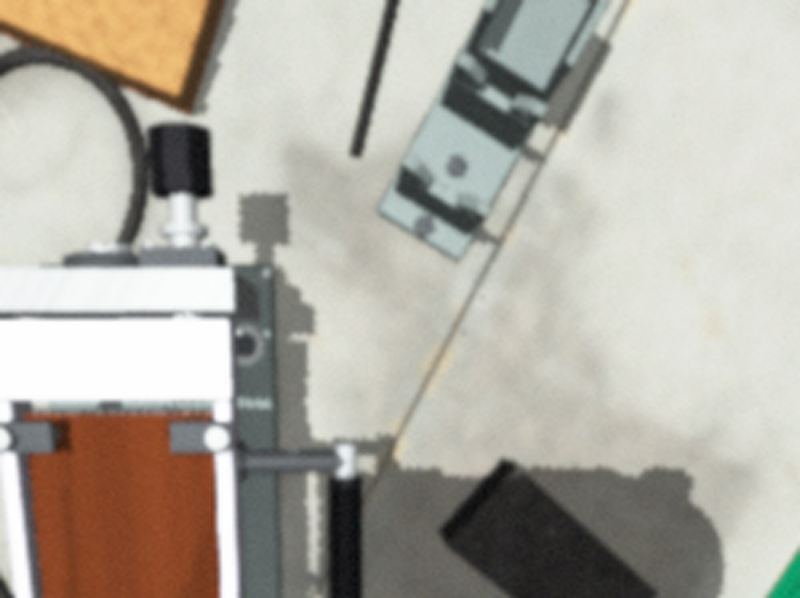

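View pics/e2.png

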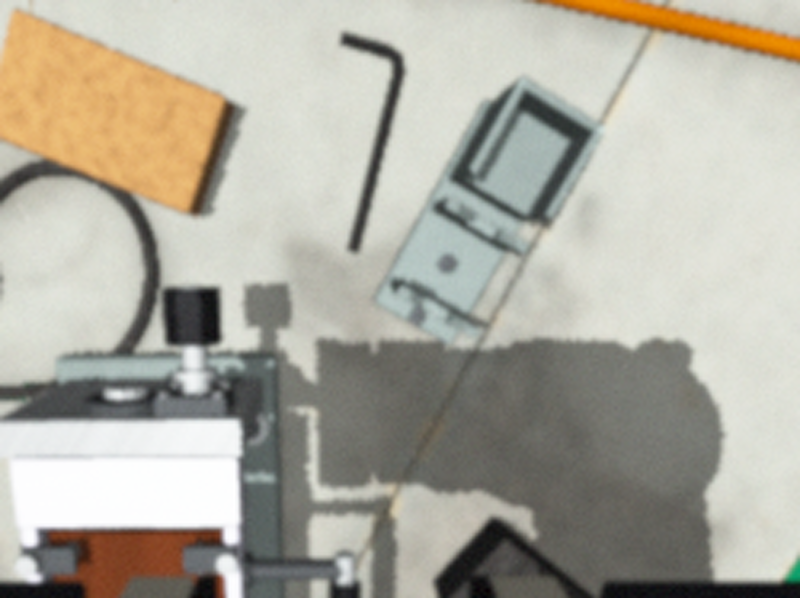

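e1 (w0): knob (181,163), shoulder (185,233), grip post end (345,462), rest base end corners (378,210),(460,260). e2 (w1): knob (193,316), post end (345,568), base end corners (373,298),(453,343), box far rim corners (523,77),(600,125).

```bash
python3 - <<'E'
from h import *
np.set_printoptions(precision=4,suppress=True)
a=load("w0");s=load("w1");b=load("top0")
A=lambda u,v:(a,150+u/3.2-.35,v/3.2-.35)
B=lambda u,v:(s,150+u/3.2-.35,40+v/3.2-.35)
print("knob",tri(A(181,163),B(193,316)))
print("post",tri(A(345,462),B(345,568)))
c1=tri(A(378,210),B(373,298));c2=tri(A(460,260),B(453,343));print("base",c1,c2,(c1+c2)/2)
c1=atz(*B(373,298),.008);c2=atz(*B(453,343),.008);print(c1,c2,np.linalg.norm(c1-c2),atz(*A(378,210),.008),atz(*A(460,260),.008))
f=[atz(*B(*p),.08) for p in [(523,77),(600,125),(540,222),(457,175)]];print(f,[np.linalg.norm(f[i]-f[i-1]) for i in range(4)])
# inner box rim centre & depth height of rim/floor/ears
for p in [(530,165),(600,125),(523,77)]: print(dep(*B(*p)))
e=[tri(A(398,178),B(393,285)),tri(A(482,230),B(487,325)),tri(A(462,62),B(437,203)),tri(A(543,113),B(530,248))];print(e)
yaw=np.radians(27.3);Rj=np.array([[np.cos(yaw),-np.sin(yaw)],[np.sin(yaw),np.cos(yaw)]])
print("knob in jig",Rj.T@(tri(A(181,163),B(193,316))[:2]-[.5146,.2768]))
# cloud around rest above bench (w1 + top)
for z in (s,b):
    f_,cx,cy=K(z);v,u=np.mgrid[0:384,0:512];d=z["z_map"];P=(np.stack([(u-cx)/f_*d,(v-cy)/f_*d,d],-1)-z["t"])@z["R"]
    for lo,hi in [(.074,.086),(.058,.072),(.03,.05),(.005,.012)]:
        m=(P[...,2]>lo)&(P[...,2]<hi)&(abs(P[...,0]-.458)<.045)&(abs(P[...,1]-.05)<.075)&(d>0)
        q=P[m]; 
        if len(q)>5: r=cv2.minAreaRect(q[:,:2].astype(np.float32)*1000); print(lo,len(q),np.round(q[:,2].mean(),4),r)
E
```

```text
knob [0.5554 0.1398 0.0979]
post [0.4525 0.2086 0.0965]
base [ 0.488   0.1062 -0.0011] [0.442  0.1077 0.0025] [0.465  0.107  0.0007]
[0.4888 0.1058 0.008 ] [0.4425 0.1072 0.008 ] 0.04633149363318658 [0.4874 0.1074 0.008 ] [0.4428 0.1088 0.008 ]
[array([0.481, 0.001, 0.08 ]), array([0.4452, 0.0021, 0.08  ]), array([0.4475, 0.0444, 0.08  ]), array([0.4863, 0.044 , 0.08  ])] [np.float64(0.043326935648833824), np.float64(0.03579462686000372), np.float64(0.042315158243632356), np.float64(0.038760116035630635)]
[0.4562 0.0216 0.0414]
[0.4448 0.0016 0.0777]
[0.481  0.0009 0.0797]
[array([0.4848, 0.0951, 0.0295]), array([0.438 , 0.0932, 0.0226]), array([0.484 , 0.0544, 0.061 ]), array([0.4434, 0.0542, 0.0633])]
knob in jig [-0.0265 -0.1405]
0.074 337 0.0785 ((463.1793518066406, 20.26032066345215), (39.930458068847656, 40.05651092529297), 88.04907989501953)
0.058 303 0.0643 ((464.287353515625, 49.48517608642578), (95.19657135009766, 39.9537467956543), 88.04370880126953)
0.03 770 0.0423 ((464.3382873535156, 50.09033966064453), (93.98560333251953, 39.810874938964844), 88.31066131591797)
0.005 1065 0.007 ((464.41363525390625, 54.660194396972656), (106.53514099121094, 45.86775588989258), 88.14149475097656)
0.074 82 0.0801 ((461.5257873535156, 19.233901977539062), (37.81048583984375, 38.85268020629883), 89.78529357910156)
0.058 75 0.0645 ((462.39044189453125, 47.99814987182617), (96.80535888671875, 39.7691764831543), 87.64210510253906)
0.03 183 0.0427 ((461.4606628417969, 46.785980224609375), (94.23091125488281, 38.135826110839844), 87.70989990234375)
0.005 309 0.0083 ((469.0849609375, 53.833526611328125), (62.88551330566406, 138.1494903564453), 2.824892282485962)
```

>>> hand_motion:
  plan:
    - [[0.042, -0.029, 0, 0, 0.05], [0.042, -0.057, 0.03, 0, 0.05], [0.042, -0.057, 0.08, 0, 0.05], [0.042, -0.057, 0.13, 0, 0.05], [0.042, -0.057, 0.17, 0, 0.05], [0.042, -0.057, 0.195, 0, 0.05], [0.042, -0.057, 0.195, 0, 0.0], [0.042, -0.057, 0.195, 0, 0.0]]

```text
clock: 2.58
tool_pos: [0.5543, 0.142, 0.1114]
orientation: [-179.9, -0.0, -62.6]
force: [-1.0, -0.1, 0.7]
opening: 0.0356
gripper_force: 0.0
```

>>> hand_motion:
  plan:
    - [[0, 0, 0, 0, 0], [0, 0, 0, 0, 0]]

```text
clock: 2.82
tool_pos: [0.5545, 0.1416, 0.1117]
orientation: [-179.8, 0.0, -62.7]
force: [-0.5, 1.1, 2.0]
opening: 0.0214
gripper_force: 30.0
```

```bash
python3 - <<'E'
from h import *
s=snap("wrist","w2");a=snap("scene","s2");B=cv2.resize(s["frame"][:,:,::-1],(400,300));A=cv2.resize(a["frame"][120:240,160:320,::-1],(400,300))
cv2.imwrite("pics/f.png",np.hstack([A,B]))
E
```

```text
(no output)
```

View pics/f.png

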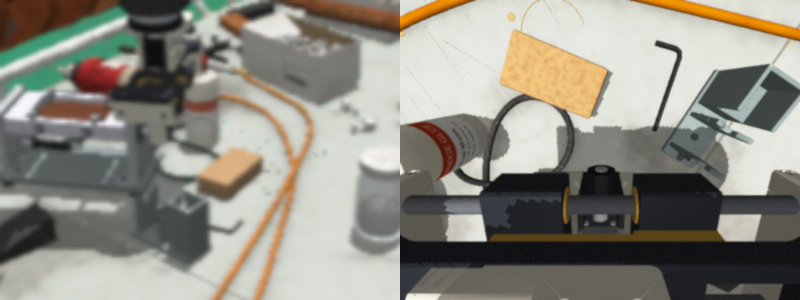

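The picture shows the pads closed on the knob (~(600,205) in the right half), and the opening of 21.4 mm matches the 22 mm flats. I pull the pin next.

>>> hand_motion:
  plan:
    - [[0.01, 0, 0, 0, 0], [0.022, 0, 0, 0, 0], [0.035, 0, 0, 0, 0], [0.05, 0, 0, 0, 0], [0.065, 0, 0, 0, 0], [0.08, 0, 0, 0, 0], [0.08, 0, -0.05, 0, 0], [0.08, 0, -0.09, 0, 0]]

```text
clock: 3.92
tool_pos: [0.5906, 0.0686, 0.2013]
orientation: [179.9, -0.0, -62.8]
force: [0.5, 0.8, -1.2]
opening: 0.0218
gripper_force: 30.0
```

```bash
python3 - <<'E'
from h import *
o=ctrl.get_obs();R=Ro.from_euler('xyz',o["orientation"],degrees=True).as_matrix();print(o["opening"],o["force"],R.T@(np.array([.48,-.255,.2])-o["tool_pos"]))
E
```

```text
0.021794193476790093 [ 0.47233539  0.80190019 -1.2110677 ] [0.23709726 0.24645133 0.00170617]
```

Scaled: 29.2 degrees / 90 = 0.3244.

>>> hand_motion:
  plan:
    - [[0.04, 0.041, 0, 0.0556, 0], [0.08, 0.082, 0, 0.1111, 0], [0.12, 0.123, 0, 0.1667, 0], [0.16, 0.164, 0, 0.2222, 0], [0.2, 0.205, 0, 0.2778, 0], [0.237, 0.246, 0, 0.3244, 0], [0.237, 0.246, 0.05, 0.3244, 0], [0.237, 0.246, 0.1, 0.3244, 0]]

```text
clock: 4.92
tool_pos: [0.4798, -0.2551, 0.0996]
orientation: [-179.9, -0.0, -92.1]
force: [0.3, 0.1, -2.1]
opening: 0.0218
gripper_force: 30.0
```

>>> hand_motion:
  plan:
    - [[0, 0, 0.035, 0, 0], [0, 0, 0.06, 0, 0], [0, 0, 0.07, 0, 0], [0, 0, 0.07, 0, 0]]

```text
clock: 5.42
tool_pos: [0.4801, -0.2538, 0.03]
orientation: [179.9, 0.0, -91.9]
force: [0.7, -0.1, -0.8]
opening: 0.0213
gripper_force: 30.0
```

>>> hand_motion:
  plan:
    - [[0, 0, 0.004, 0, 0], [0, 0, 0.007, 0, 0], [0, 0, 0.007, 0, 0]]

```text
clock: 5.8
tool_pos: [0.4811, -0.2536, 0.024]
orientation: [-179.9, -0.0, -91.9]
force: [0.7, -0.9, 0.2]
opening: 0.0214
gripper_force: 30.0
```

>>> hand_motion:
  plan:
    - [[0, 0, 0.0015, 0, 0], [0, 0, 0.0015, 0, 0]]

```text
clock: 6.05
tool_pos: [0.4811, -0.2536, 0.0238]
orientation: [-179.9, -0.0, -91.9]
force: [-4.5, 3.6, 16.9]
opening: 0.0214
gripper_force: 30.0
```

>>> hand_motion:
  plan:
    - [[0, 0, 0, 0, 0.05], [0, 0, 0, 0, 0.05], [0, 0, -0.03, 0, 0.05], [0, 0, -0.08, 0, 0.05], [-0.03, 0, -0.13, 0, 0.05], [-0.07, 0, -0.18, 0, 0.05], [-0.07, 0, -0.18, 0, 0.05]]

```text
clock: 6.92
tool_pos: [0.4851, -0.1821, 0.2061]
orientation: [-179.6, -0.0, -91.8]
force: [0.3, -1.1, -0.5]
opening: 0.0501
gripper_force: 0.0
```

```bash
python3 - <<'E'
from h import *
s=snap("wrist","w3");print(ctrl.get_obs()["tool_pos"])
p=[proj(s,np.array(X)) for X in [(.481,-.2536,.012),(.481,-.173,.008)]];print(p)
u,v=np.array(p).mean(0).astype(int);u0,v0=max(0,u-80),max(0,v-60);print(u0,v0)
crop(s,"g",u0,v0,u0+160,v0+120,5)
E
```

```text
[ 0.4839123  -0.18245842  0.20396652]
[(np.float64(258.8528385394851), np.float64(113.87466274646191)), (np.float64(260.5982386563949), np.float64(178.64221072769806))]
179 86
```

View pics/g.png

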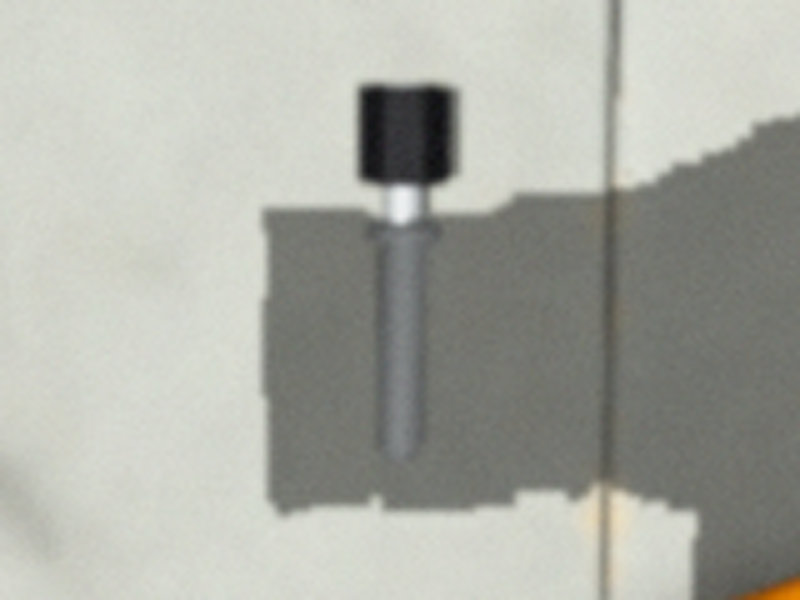

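Pin lies nicely: knob (405,133), shoulder face (403,237), tip (401,457) in the crop.

```bash
python3 - <<'E'
from h import *
np.set_printoptions(precision=4,suppress=True)
s=load("w3");A=lambda u,v:(s,179+u/5-.4,86+v/5-.4)
k=atz(*A(405,133),.014);sh=atz(*A(402,237),.01);t=atz(*A(401,457),.007)
d=t-k;print(k,sh,t,np.linalg.norm(d),np.degrees(np.arctan2(d[1],d[0])))
for p in [(405,133),(401,330),(401,440)]: print(dep(*A(*p)))
g=sh+28/56*(t-sh);o=ctrl.get_obs();R=Ro.from_euler('xyz',o["orientation"],degrees=True).as_matrix()
print(g,o["tool_pos"],R.T@(np.array([g[0],g[1],.0215])-o["tool_pos"]))
E
```

```text
[ 0.4801 -0.2555  0.014 ] [ 0.4815 -0.2311  0.01  ] [ 0.4833 -0.175   0.007 ] 0.08087107325396241 87.72195531396656
[ 0.4801 -0.2555  0.0206]
[ 0.4823 -0.2086  0.0123]
[ 0.4831 -0.1803  0.0105]
[ 0.4824 -0.203   0.0085] [ 0.4839 -0.1825  0.204 ] [0.0207 0.0017 0.1825]
```

>>> hand_motion:
  plan:
    - [[0.021, 0.002, 0.05, 0, 0.05], [0.021, 0.002, 0.1, 0, 0.04], [0.021, 0.002, 0.14, 0, 0.04], [0.021, 0.002, 0.17, 0, 0.04], [0.021, 0.002, 0.182, 0, 0.04], [0.021, 0.002, 0.182, 0, 0.0], [0.021, 0.002, 0.182, 0, 0.0], [0.021, 0.002, 0.182, 0, 0.0]]

```text
clock: 7.98
tool_pos: [0.4802, -0.2046, 0.0199]
orientation: [-180.0, -0.0, -91.9]
force: [2.0, -0.5, 0.8]
opening: 0.0154
gripper_force: 0.4
```

>>> hand_motion:
  plan:
    - [[0, 0, 0, 0, 0], [0, 0, 0, 0, 0], [0, 0, -0.03, 0, 0], [0, 0, -0.07, 0, 0], [0, 0, -0.12, 0, 0], [0, 0, -0.16, 0, 0]]

```text
clock: 8.72
tool_pos: [0.4799, -0.2043, 0.1816]
orientation: [-180.0, 0.0, -91.9]
force: [1.3, -0.2, -1.4]
opening: 0.0107
gripper_force: 30.0
```

```bash
python3 - <<'E'
from h import *
np.set_printoptions(precision=4,suppress=True)
o=ctrl.get_obs();R=Ro.from_euler('xyz',o["orientation"],degrees=True).as_matrix()
g=np.array([.4638,.0462])+.028*np.array([.033,.9995]);print(g,R.T@(np.array([*g,.18])-o["tool_pos"]))
a=snap("wrist","w4");crop(a,"i",150,90,350,240,4)
E
```

```text
[0.4647 0.0742] [-0.2779  0.0244  0.0016]
```

View pics/i.png

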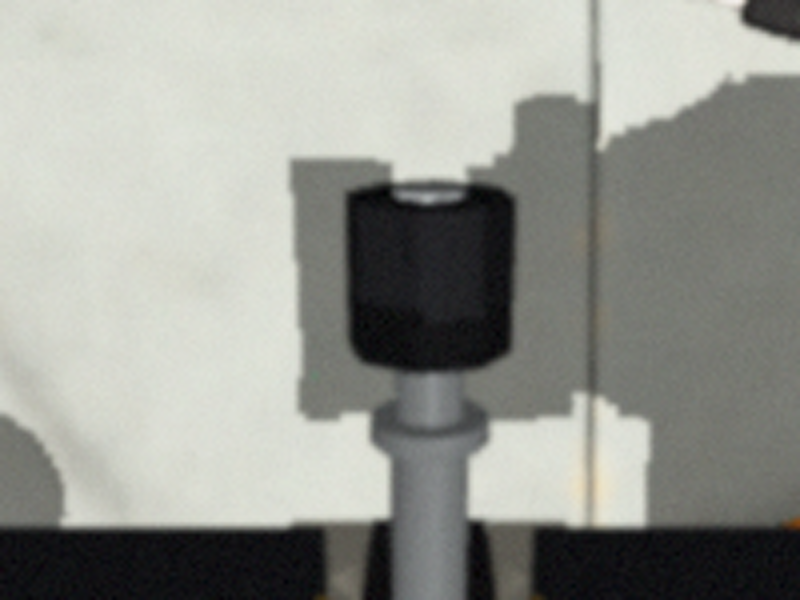

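Pin held level by the shank: shoulder face about (430,447), knob centre about (431,275), knob sides 348–514 in the crop.

```bash
python3 - <<'E'
from h import *
np.set_printoptions(precision=4,suppress=True)
s=load("w4");o=ctrl.get_obs();R=Ro.from_euler('xyz',o["orientation"],degrees=True).as_matrix();p=o["tool_pos"]
A=lambda u,v:(s,150+u/4-.4,90+v/4-.4)
tz=lambda u,v,z:R.T@(atz(*A(u,v),z)-p)
print("shoulder",tz(430,440,p[2]-.012+.009),tz(430,455,p[2]-.012+.006),"knob",tz(431,275,p[2]-.012+.011))
for q in [(431,275),(430,360),(431,250),(430,500),(430,480),(348,300),(514,300)]: print(q,R.T@(dep(*A(*q))-p))
E
```

```text
shoulder [0.0291 0.0035 0.003 ] [0.0259 0.0035 0.006 ] knob [0.0517 0.0036 0.0011]
(431, 275) [0.051  0.0036 0.0048]
(430, 360) [0.0396 0.0035 0.005 ]
(431, 250) [0.0548 0.0036 0.0014]
(430, 500) [0.0172 0.0036 0.0112]
(430, 480) [0.0202 0.0036 0.0114]
(348, 300) [ 0.0463 -0.0077  0.0121]
(514, 300) [0.0115 0.0306 0.1873]
```

```bash
cat >> h.py <<'E'
def toolpt(s,u,v,zt):
    f,cx,cy=K(s); T=np.array(s["T_tool_cam"]); d=T[:3,:3]@np.array([(u-cx)/f,(v-cy)/f,1]); c=T[:3,3]; return c+d*(zt-c[2])/d[2]
def toolcloud(s):
    f,cx,cy=K(s);v,u=np.mgrid[0:384,0:512];d=s["z_map"];T=np.array(s["T_tool_cam"])
    return np.stack([(u-cx)/f*d,(v-cy)/f*d,d],-1)@T[:3,:3].T+T[:3,3]
E
python3 - <<'E'
from h import *
np.set_printoptions(precision=4,suppress=True)
s=load("w4");P=toolcloud(s)
A=lambda u,v:(s,150+u/4-.4,90+v/4-.4)
print(toolpt(*A(430,440),.003),toolpt(*A(430,455),.006),toolpt(*A(431,275),.001),toolpt(*A(325,560),.019),toolpt(*A(535,560),.019))
for q in [(431,300),(430,500),(430,590)]: 
    u,v=[int(round(x)) for x in A(*q)[1:]]; print(P[v,u])
Ps=P[(P[...,2]<.03)&(P[...,0]>.035)&(P[...,0]<.075)&(abs(P[...,1])<.015)];print(len(Ps),Ps.min(0),Ps.max(0))
E
```

```text
[0.028  0.0009 0.003 ] [0.0247 0.001  0.006 ] [0.0514 0.0011 0.001 ] [ 0.0024 -0.0158  0.019 ] [0.0024 0.0178 0.019 ]
[ 0.0487  0.0009 -0.0033]
[0.0177 0.0009 0.0058]
[0.0032 0.0009 0.0069]
3522 [ 0.035  -0.015  -0.0714] [0.0626 0.015  0.0169]
```

>>> hand_motion:
  plan:
    - [[-0.045, 0.004, -0.02, 0, 0], [-0.09, 0.008, -0.02, 0, 0], [-0.135, 0.012, -0.02, 0, 0], [-0.18, 0.016, -0.02, 0, 0], [-0.22, 0.02, -0.02, 0, 0], [-0.255, 0.022, -0.02, 0, 0], [-0.276, 0.024, -0.02, 0, 0], [-0.276, 0.024, 0.035, 0, 0]]

```text
clock: 9.78
tool_pos: [0.468, 0.0751, 0.1472]
orientation: [-179.6, 0.2, -91.7]
force: [1.1, 0.9, -2.8]
opening: 0.0111
gripper_force: 30.0
```

```bash
python3 - <<'E'
from h import *
np.set_printoptions(precision=4,suppress=True)
ob=[];
for i in range(3):
    s=snap("wrist",f"w5_{i}");ob.append(ctrl.get_obs()["tool_pos"]);P=toolcloud(s)
    for lo,hi in [(.061,.074),(.09,.115),(.13,.145)]:
        m=(P[...,2]>lo)&(P[...,2]<hi)&(P[...,0]>-.08)&(P[...,0]<.12)&(abs(P[...,1])<.04)
        q=P[m]; r=cv2.minAreaRect(q[:,:2].astype(np.float32)*1000); print(lo,len(q),q[:,2].mean(),q.min(0),q.max(0),r)
    # knob
    q=P[(P[...,2]<.02)&(P[...,2]>-.01)&(P[...,0]>.038)&(P[...,0]<.06)&(abs(P[...,1])<.02)];print("knob",q.min(0),q.max(0))
print(ob)
w1=load("w1")
E
```

```text
0.061 725 0.06840390536958084 [ 0.0352 -0.016   0.066 ] [0.0751 0.0241 0.074 ] ((55.60346221923828, 4.118434906005859), (39.81156921386719, 39.9465217590332), 1.4894495010375977)
0.09 965 0.10359254356795243 [-0.0204 -0.0158  0.0901] [0.0703 0.0239 0.115 ] ((24.981857299804688, 4.132942199707031), (90.64244079589844, 39.6002082824707), 0.1605641096830368)
0.13 533 0.13937071092826597 [-0.0269 -0.04    0.1303] [0.1198 0.0274 0.1449] ((46.472084045410156, -6.305973052978516), (67.14694213867188, 146.61447143554688), 89.91188049316406)
knob [ 0.0389 -0.0108 -0.0044] [0.06   0.0123 0.0104]
0.061 259 0.06912343412559135 [ 0.016  -0.0229  0.061 ] [0.0716 0.0172 0.074 ] ((43.75128173828125, -2.7841434478759766), (40.08842849731445, 55.6584358215332), 89.8821792602539)
0.09 853 0.0984660170523573 [-0.0211 -0.0229  0.0901] [0.0716 0.0167 0.1148] ((25.277000427246094, -3.1305274963378906), (39.685184478759766, 92.69105529785156), 89.96078491210938)
0.13 7433 0.13918082756151015 [-0.0419 -0.04    0.13  ] [0.1199 0.04   0.1449] ((38.996829986572266, -0.00562286376953125), (161.86949157714844, 79.99413299560547), 0.00614013709127903)
knob [ 0.0389 -0.0108 -0.0045] [0.06   0.0124 0.0109]
0.061 663 0.06295443066238654 [ 0.0151 -0.0236  0.061 ] [0.0703 0.0164 0.074 ] ((42.66345977783203, -3.607410430908203), (40.03135299682617, 55.19129943847656), 89.97474670410156)
0.09 786 0.09916111051895012 [-0.0225 -0.0238  0.0901] [0.0703 0.0161 0.115 ] ((23.88193130493164, -3.9628448486328125), (39.75286102294922, 92.78988647460938), 89.81395721435547)
0.13 7402 0.14125289944954433 [-0.0428 -0.04    0.13  ] [0.12  0.04  0.145] ((38.61122512817383, 0.008823394775390625), (162.79736328125, 79.96953582763672), 0.016543596982955933)
knob [ 0.0388 -0.0109 -0.0047] [0.06   0.0123 0.0114]
[array([0.4621, 0.0721, 0.1383]), array([0.4615, 0.071 , 0.1403]), array([0.4632, 0.0712, 0.1429])]
```

>>> hand_motion:
  plan:
    - [[0, 0, 0, 0, 0], [0, 0, 0, 0, 0], [0, 0, 0, 0, 0]]

```text
clock: 10.3
tool_pos: [0.4659, 0.0723, 0.1459]
orientation: [-179.9, 0.1, -91.9]
force: [0.3, -0.4, -1.0]
opening: 0.0112
gripper_force: 30.0
```

```bash
python3 - <<'E'
from h import *
np.set_printoptions(precision=4,suppress=True)
ob=[];
for i in range(4):
    s=snap("wrist",f"w6_{i}");o=ctrl.get_obs();ob.append([*o["tool_pos"],*o["orientation"]]);P=toolcloud(s)
    for lo,hi in [(.056,.071),(.085,.113)]:
        m=(P[...,2]>lo)&(P[...,2]<hi)&(P[...,0]>-.08)&(P[...,0]<.12)&(abs(P[...,1])<.04)
        q=P[m]; r=cv2.minAreaRect(q[:,:2].astype(np.float32)*1000); print(lo,len(q),q[:,2].mean(),q.min(0),q.max(0),np.round(r[0],1),np.round(r[1],1),r[2])
    q=P[(P[...,2]<.02)&(P[...,2]>-.01)&(P[...,0]>.035)&(P[...,0]<.075)&(abs(P[...,1])<.02)];print("knob",q.min(0),q.max(0))
print(np.array(ob))
E
```

```text
0.056 762 0.06707229618466737 [ 0.0323 -0.0186  0.065 ] [0.0716 0.0214 0.0705] [51.9  1.4] [40.1 39.3] 89.96076965332031
0.085 792 0.10198477451045083 [-0.0206 -0.0184  0.0852] [0.0672 0.0213 0.113 ] [23.3  1.5] [87.8 39.7] 0.06834233552217484
knob [ 0.035  -0.0109 -0.0046] [0.0627 0.0123 0.0193]
0.056 763 0.06687251741432959 [ 0.0324 -0.0188  0.0649] [0.0716 0.0213 0.0699] [52.   1.2] [40.1 39.2] 89.94268035888672
0.085 787 0.10200361651113538 [-0.0206 -0.0186  0.0852] [0.072 0.021 0.113] [25.7  1.2] [39.6 92.6] 89.98716735839844
knob [ 0.035  -0.011  -0.0044] [0.0626 0.0123 0.0196]
0.056 804 0.06678363402749402 [ 0.0322 -0.0189  0.0648] [0.0716 0.0212 0.0709] [51.9  1.1] [40.1 39.3] 89.98467254638672
0.085 782 0.10111946900743496 [-0.0208 -0.0188  0.0852] [0.072 0.021 0.113] [25.6  1. ] [39.6 92.9] 89.75703430175781
knob [ 0.035  -0.0109 -0.0051] [0.0626 0.0123 0.0185]
0.056 805 0.06660269822172975 [ 0.0323 -0.019   0.0646] [0.0716 0.021  0.0709] [52.  1.] [39.2 40.1] 0.02934950962662697
0.085 782 0.10114765274457434 [-0.0207 -0.0188  0.0853] [0.072  0.0209 0.113 ] [25.6  1.1] [39.7 92.6] 89.93025207519531
knob [ 0.035  -0.0108 -0.005 ] [0.0626 0.0123 0.0188]
[[   0.4658    0.0723    0.1457 -179.9231    0.0471  -91.9312]
 [   0.4656    0.0722    0.1455 -179.9425    0.0371  -91.9315]
 [   0.4655    0.0722    0.1454 -179.956     0.0266  -91.9216]
 [   0.4655    0.0722    0.1452 -179.9705    0.0179  -91.9227]]
```

>>> hand_motion:
  plan:
    - [[-0.0005, 0.0003, 0.02, 0, 0], [-0.0005, 0.0003, 0.04, 0, 0], [-0.0005, 0.0003, 0.055, 0, 0], [-0.0005, 0.0003, 0.065, 0, 0], [-0.0005, 0.0003, 0.07, 0, 0], [-0.0005, 0.0003, 0.073, 0, 0], [-0.0005, 0.0003, 0.073, 0, 0]]

```text
clock: 11.38
tool_pos: [0.4652, 0.0728, 0.072]
orientation: [-180.0, 0.0, -91.9]
force: [0.3, 0.2, -0.4]
opening: 0.0107
gripper_force: 30.0
```

>>> hand_motion:
  plan:
    - [[0, 0, 0.002, 0, 0], [0, 0, 0.003, 0, 0], [0, 0, 0.003, 0, 0]]

```text
clock: 11.75
tool_pos: [0.4654, 0.0728, 0.0692]
orientation: [-180.0, 0.0, -91.9]
force: [-0.0, -0.3, 2.0]
opening: 0.0109
gripper_force: 30.0
```

>>> hand_motion:
  plan:
    - [[0, 0, 0, 0, 0.03], [0, 0, 0, 0, 0.03], [0, 0, 0, 0, 0.03], [0, 0, -0.03, 0, 0.03], [0, 0, -0.07, 0, 0.03], [0, 0, -0.12, 0, 0.03], [0, 0, -0.12, 0, 0.03], [0, 0, -0.12, 0, 0.03]]

```text
clock: 12.75
tool_pos: [0.4647, 0.0727, 0.1886]
orientation: [180.0, 0.0, -91.9]
force: [0.5, -0.0, -0.3]
opening: 0.0298
gripper_force: 0.0
```

```bash
python3 - <<'E'
from h import *
np.set_printoptions(precision=4,suppress=True)
s=snap("wrist","w7");P=toolcloud(s);o=ctrl.get_obs();print(o["tool_pos"])
f=s["frame"].astype(int).sum(2)
# box rim, knob top inside box, shank
m=(abs(P[...,2]-.113)<.008)&(P[...,0]>.02)&(P[...,0]<.09)&(abs(P[...,1])<.04);q=P[m];print("rim",np.round(cv2.minAreaRect(q[:,:2].astype(np.float32)*1000),1) if 0 else cv2.minAreaRect(q[:,:2].astype(np.float32)*1000),q[:,2].mean())
T=P[:,:,:]
for x in (-.02,-.01,0,.01,.02,.028,.036,.045,.05,.055,.06,.065):
    m=(abs(P[...,0]-x)<.0015)&(abs(P[...,1])<.012)&(P[...,2]>.09)&(P[...,2]<.18)
    q=P[m]
    if len(q): i=q[:,2].argmin(); print(x,q[i],len(q))
crop(s,"j",180,60,340,180,5)
E
```

```text
[0.4644 0.0725 0.188 ]
rim ((46.812198638916016, 0.07129669189453125), (40.0064582824707, 51.26427459716797), 89.9073715209961) 0.11052187693118044
-0.02 [-0.021  -0.0114  0.1246] 179
-0.01 [-0.0111 -0.001   0.1277] 29
0 [-0.      0.0011  0.127 ] 33
0.01 [0.0095 0.0001 0.1272] 35
0.02 [ 0.0194 -0.0119  0.1243] 95
0.028 [0.0275 0.0011 0.1243] 52
0.036 [0.0359 0.0001 0.1276] 69
0.045 [ 0.0454 -0.0018  0.1216] 70
0.05 [ 0.0502 -0.0009  0.1219] 70
0.055 [0.0549 0.0001 0.1218] 70
0.06 [ 0.0614 -0.0008  0.121 ] 77
0.065 [ 0.0641 -0.003   0.1451] 69
```

The manual's scale: turns go in shares of 90 degrees. Converting my numbers, -29.3 degrees / 90 = -0.3256.

>>> hand_motion:
  plan:
    - [[-0.04, 0.008, -0.03, -0.0889, 0.03], [-0.08, 0.016, -0.05, -0.1778, 0.03], [-0.12, 0.025, -0.05, -0.2667, 0.03], [-0.162, 0.033, -0.05, -0.3256, 0.03], [-0.162, 0.033, -0.02, -0.3256, 0.03], [-0.162, 0.033, -0.02, -0.3256, 0.03], [-0.162, 0.033, -0.02, -0.3256, 0.03], [-0.162, 0.033, -0.02, -0.3256, 0.03]]

```text
clock: 13.8
tool_pos: [0.438, 0.2356, 0.2096]
orientation: [-179.9, 0.0, -62.7]
force: [-0.3, -0.1, 0.6]
opening: 0.0301
gripper_force: 0.0
```

```bash
python3 - <<'E'
from h import *
np.set_printoptions(precision=4,suppress=True)
s=snap("wrist","w8");o=ctrl.get_obs();print(o["tool_pos"],o["orientation"]);P=toolcloud(s)
for x in (.0,.01,.015,.02,.025,.029,.033,.037):
    m=(abs(P[...,0]-x)<.001)&(abs(P[...,1])<.03)&(P[...,2]>.07)&(P[...,2]<.13);q=P[m]
    if len(q): print(x,len(q),q[:,1].min(),q[:,1].max(),q[q[:,2].argmin()])
R=Ro.from_euler('xyz',o["orientation"],degrees=True).as_matrix()
print(R.T@(np.array([.4364,.236,.1])-o["tool_pos"]))
crop(s,"k",150,80,366,242,3.7)
E
```

```text
[0.438  0.2356 0.2097] [-179.9315    0.0175  -62.6538]
0.0 28 -0.006861430714316538 0.005585214095897732 [ 0.0007 -0.0011  0.1026]
0.01 30 -0.007821878170590057 0.005539210249770901 [ 0.0104 -0.0011  0.1028]
0.015 31 -0.007828645856670959 0.005514221331396819 [ 0.0141 -0.0002  0.1032]
0.02 30 -0.007752145205704993 0.005494374107272895 [ 0.0199 -0.0011  0.1029]
0.025 44 -0.007712968103387957 0.005470014421317376 [ 0.0245 -0.0011  0.1031]
0.029 69 -0.02999459179611747 0.0035918548143964706 [ 0.0296 -0.0011  0.1058]
0.033 94 -0.029703799756698436 0.0035815204527910884 [ 0.0325 -0.012   0.105 ]
0.037 48 -0.029845617960586886 0.003561031669068344 [ 0.037  -0.0011  0.1055]
[-0.001   0.0013  0.1097]
```

View pics/k.png

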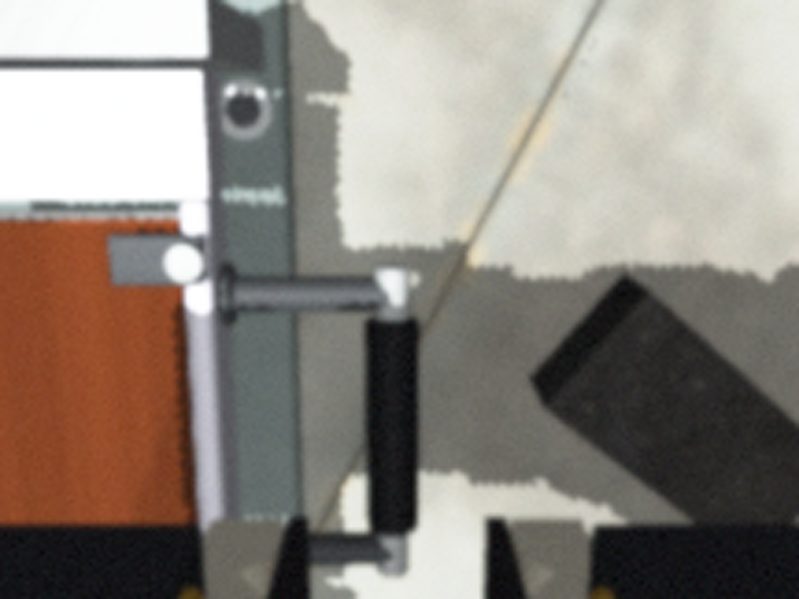

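Grip in the crop: (390,320) to (390,530), parallel to tool x and centred to 1 mm, with its axis 0.110 m below the TCP. I lower and grip it, and check clearance beyond the jig.

>>> hand_motion:
  plan:
    - [[-0.001, -0.001, 0.04, 0, 0.028], [-0.001, -0.001, 0.07, 0, 0.028], [-0.001, -0.001, 0.09, 0, 0.028], [-0.001, -0.001, 0.098, 0, 0.028], [-0.001, -0.001, 0.098, 0, 0.028], [-0.001, -0.001, 0.098, 0, 0], [-0.001, -0.001, 0.098, 0, 0], [-0.001, -0.001, 0.098, 0, 0]]

```text
clock: 14.85
tool_pos: [0.4385, 0.2376, 0.1117]
orientation: [-179.9, 0.0, -62.6]
force: [1.6, -0.7, 3.9]
opening: 0.0128
gripper_force: 30.0
```

```bash
python3 - <<'E'
from h import *
np.set_printoptions(precision=4,suppress=True)
s=load("top0");f,cx,cy=K(s);v,u=np.mgrid[0:384,0:512];d=s["z_map"];P=(np.stack([(u-cx)/f*d,(v-cy)/f*d,d],-1)-s["t"])@s["R"]
y=np.radians(27.3);J=(P[...,:2]-[.5146,.2768])@np.array([[np.cos(y),-np.sin(y)],[np.sin(y),np.cos(y)]])
for lo in (.06,.1,.14,.18):
    m=(J[...,0]>lo)&(J[...,0]<lo+.04)&(abs(J[...,1])<.13)&(d>0);print(lo,P[m][:,2].max())
E
```

```text
0.06 0.016707672575999453
0.1 0.023082952080283988
0.14 0.02834009302720351
0.18 0.08065507722643595
```

>>> hand_motion:
  plan:
    - [[0, -0.0003, -0.0077, 0, 0], [0, -0.0013, -0.0153, 0, 0], [0, -0.0053, -0.0301, 0, 0], [0, -0.0118, -0.044, 0, 0]]

```text
clock: 15.35
tool_pos: [0.4488, 0.2429, 0.1558]
orientation: [-179.9, 0.0, -62.6]
force: [7.5, 2.4, -6.5]
opening: 0.013
gripper_force: 30.0
```

>>> hand_motion:
  plan:
    - [[0, -0.0088, -0.0126, 0, 0], [0, -0.0196, -0.0234, 0, 0], [0, -0.0322, -0.0322, 0, 0], [0, -0.0461, -0.0387, 0, 0], [0, -0.0609, -0.0427, 0, 0], [0, -0.0762, -0.044, 0, 0]]

```text
clock: 16.1
tool_pos: [0.517, 0.2783, 0.1998]
orientation: [-180.0, 0.0, -62.6]
force: [-1.2, 2.1, 1.2]
opening: 0.0127
gripper_force: 30.0
```

>>> hand_motion:
  plan:
    - [[0, -0.0153, 0.0013, 0, 0], [0, -0.0301, 0.0053, 0, 0], [0, -0.044, 0.0118, 0, 0], [0, -0.0566, 0.0206, 0, 0], [0, -0.0674, 0.0314, 0, 0], [0, -0.0762, 0.044, 0, 0], [0, -0.0827, 0.0579, 0, 0], [0, -0.0867, 0.0727, 0, 0]]

```text
clock: 17.1
tool_pos: [0.5938, 0.3181, 0.1247]
orientation: [-180.0, 0.0, -62.6]
force: [1.5, 4.5, 0.4]
opening: 0.0128
gripper_force: 30.0
```

>>> hand_motion:
  plan:
    - [[0, -0.0011, 0.008, 0, 0], [0, -0.0013, 0.0148, 0, 0], [0, -0.0013, 0.0158, 0, 0], [0, -0.0013, 0.0158, 0, 0]]

```text
clock: 17.6
tool_pos: [0.5948, 0.3185, 0.1114]
orientation: [-179.9, -0.0, -62.6]
force: [-2.4, 2.5, 13.3]
opening: 0.0133
gripper_force: 30.0
```

>>> hand_motion:
  plan:
    - [[0, 0, 0, 0, 0.028], [0, 0, 0, 0, 0.028], [0, 0, 0, 0, 0.028], [0, 0, -0.03, 0, 0.028], [0, 0, -0.08, 0, 0.028], [0, 0, -0.13, 0, 0.028], [0, 0, -0.13, 0, 0.028], [0, 0, -0.13, 0, 0.028]]

```text
clock: 18.6
tool_pos: [0.5938, 0.3177, 0.2397]
orientation: [179.9, 0.0, -62.6]
force: [0.6, 0.4, -0.8]
opening: 0.0278
gripper_force: 0.0
```

```bash
python3 - <<'E'
from h import *
np.set_printoptions(precision=4,suppress=True)
s=snap("wrist","w9");o=ctrl.get_obs();print(o["tool_pos"],o["force"]);P=toolcloud(s)
for x in (.01,.02):
    m=(abs(P[...,0]-x)<.001)&(abs(P[...,1])<.02)&(P[...,2]>.1)&(P[...,2]<.19);q=P[m];print(x,len(q),q[q[:,2].argmin()])
m=(abs(P[...,0]-.03)<.03)&(P[...,1]>.05)&(P[...,1]<.12)&(P[...,2]<.2);q=P[m];print("frame top z",[np.median(q[abs(q[:,1]-y)<.003][:,2]) for y in (.05,.06,.07,.08,.09,.1,.11)])
t=snap("top","top9");b=load("top0");f,cx,cy=K(t);v,u=np.mgrid[0:384,0:512];d=t["z_map"];W=(np.stack([(u-cx)/f*d,(v-cy)/f*d,d],-1)-t["t"])@t["R"]
for y in (.0,.015,.025,.06,.07,.08,.1):
    m=(abs(W[...,1]-y)<.003)&(abs(W[...,0]-.463)<.01);print(y,W[m][:,2].max())
E
```

```text
[0.5936 0.3175 0.2389] [ 0.2778 -0.5466 -1.3827]
0.01 25 [ 0.0097 -0.0023  0.1331]
0.02 26 [ 0.0192 -0.0012  0.1332]
frame top z [np.float64(-0.08601038102018507), np.float64(-0.07935129613254482), np.float64(-0.0623970834867722), np.float64(-0.05602581903801805), np.float64(0.13065778110096116), np.float64(0.13067460911302015), np.float64(0.1300148435180286)]
0.0 0.08226556282043962
0.015 0.07001406569288901
0.025 0.07259658622208372
0.06 0.06386372259744177
0.07 0.06416630571105882
0.08 0.0638654376417629
0.1 0.06615984300711115
```

```bash
python3 -c "
from plant import ctrl, cams
print(ctrl.close_job())"
```

```text
the job is handed in; nothing more can be done
None
```

The job is handed in with no verdict returned: the pin lies level in its rest with the knob in the boxed end, the frame was eased over to its other stop, and the robot stood clear.

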